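# Find the heavy side of a rotor by hand and hold it downhill

### The arm

A 6-joint arm with a two-finger parallel gripper is mounted at the origin on a cart in front of the work surface, level with it; the furniture and walls round the work are solid. World frame = base frame: x ahead of the robot, y to its left, z up, the work surface at z = 0. Lengths are in m, angles in rad, forces in N, time in s.
With the tool pointing down it reaches from about 0.35 to 0.85 m from the base axis. Payload 8.1 kg.
Tool frame: the origin (TCP) lies midway between the tips of the shut fingers; the grasp point (between the pads) lies 19 mm behind it (bot.grip_point_offset is the distance from the TCP to the grasp point, in m); z points along the fingers, y is the line along which they close (so a half turn about z gives the same grasp; the last joint's range is limited). The gripper opens to 85 mm and grips with 20 to 120 N. Pads are 22 mm wide; open, the fingers measure 114 mm over their backs; the gripper's body (76 mm by 85 mm) begins 54 mm behind the grasp point. The pads swing forward as they close: fully open they stand 13 mm farther back than shut.
Start: joints at [-1.19, 0.13, 1.488, -0, 1.523, -0.085], TCP at [0.27, -0.536, 0.203] pointing down, gripper open.
Joint ranges: [-2.96, 2.96], [-0.89, 2.26], [0.02, 2.5], [-1.34, 4.48], [0, 2.73], [-2.66, 2.66]. Speed limits (rad/s): [2.39, 2.39, 2.79, 3.14, 3.14, 3.14].

### API

Orientations are given as a unit quaternion [x, y, z, w].
In Python, from plant import bot gives the robot as it stands.
- The arm moves only by the tool apply_moves, never from a script. Its argument "commands" is a list that holds one entry, the list of rows, each a list of 5 numbers: the finger opening in mm, from 0 to 85.4, then the shift along the tool's x, y, z in units of 30 mm (1.0 is 30 mm), then the turn about the tool's z in units of 8 degrees (1.0 is 8 degrees). A call has 1 to 10 rows; each row shifts and turns the commanded pose from where the row before left it, along the tool's axes as they then stand; what a row does not reach is not made up. A row lasts 1/10 s, in which the tool goes at most 50 mm and 8.59 degrees, less where a joint would pass 70% of its speed; a pose out of reach is approached as far as the arm can. A call is refused whole if a number of a shift passes 1 or a number of a turn 1, either way. A call with a gripper value outside its range is refused whole. The fingers move at their own pace and stop on an object; "squeeze" is the grip in N (left out, the last holds). Time passes only in rows, so rows that do not move let the fingers close. It gives the time, the measured TCP pose, the force, the opening and the grip force at its end, in the units of the state.
- bot.state(): the state, without advancing time (a new reading comes with each control period).
- bot.grab_frame(name): name is "scene" or "top" or "wrist"; returns the picture (384x512x3 uint8, blue, green, red); there is no depth.
- bot.camera_params(name): a dict with "camera_matrix" (3x3 intrinsics, pixels), "cam_to_world" (4x4, takes a point from camera to world coordinates); the wrist camera has in their place "tool_from_camera" (4x4, takes a point from camera to tool coordinates, whose origin is the TCP and whose axes are the flange's). Camera axes: x right, y up, looking along -z (the intrinsics and any distortion apply to the point x, -y, -z); pixel columns grow to the right and rows downward; lengths in m; the calibration is good to about 2 mm. A picture is of the moment at which its call begins: read the wrist's pose just before it. camera_params takes no time and is no camera call.
- bot.finish_job(): hands the job in; it is judged then, once.
The state is a dict: "clock": time; "q": joint angles; "joint_vel": joint speeds; "joint_efforts": joint torques, N m; "tool_pos": TCP position; "ee_rot": TCP orientation; "ft_force": force on the tool from outside, world axes, zero at the start; "wrist_torque": the same for the moment, N m; "width": finger opening in m; "grasp_force": force on a finger pad.
Only numpy, scipy, OpenCV 4.12 (cv2) and the standard library are available. Lean on these libraries where they do the work, as an engineer would, in place of code of your own. Each camera call takes 0.05 s, during which the arm holds its last target. There are 200 camera calls.

### The job

The rotor on the tilted spindle stand hides a weight, so one side of it is heavy. Turn the rotor by its black grip bar and find its heavy side from how it pulls in the hand or rolls back when let go from either side (the bearing drags a little, so it stops short of the bottom). Then turn the heavy side straight downhill to the red pointer and finish while still gripping the bar and holding the rotor still there, and leave the gauges and the magnifier lying about undisturbed.

Things in the scene. Friction and masses are not known exactly. Their poses are not given: they have to be found in the camera images.
- stand: Fixed stand: grey base plate 170 x 120 x 14 mm, aluminium bearing housing on it, spindle tilted 35 degrees from vertical. Origin: centre of the base's underside; z up, x uphill along the slope, so straight downhill is -x; y to the left looking along +x. The spindle axis, out of the rotor's face, is (-0.574, 0, 0.819) in this frame and lies in the plane y = 0.
- pointer_tip (a point): Tip of the fixed red pointer, a 5 mm rod 72 mm tall that rises from the base's front edge at (-78, 0) mm in the stand's frame. The tip, at (-70, 0, 70) mm there, stands just outside the lowest point of the rotor's rim. Axes as the stand's.
- face_centre (a point): Centre of the rotor's face on the spindle axis, at (-25, 0, 116) mm in the stand's frame. Rotor: aluminium disc 110 mm across, 26 mm thick, six identical dark screws and one orange dot on the face; a hub plate 40 mm across, 4 mm thick, in the middle. Frame turns with the rotor: z out of the face along the spindle, x towards the orange dot.
- grip_bar (a point): Grasp point of the black grip bar, on the spindle axis, 28 mm out from the face, at (-41, 0, 139) mm in the stand's frame. The bar is 40 mm long and 14 mm thick; its end is 10 mm farther out than this point, the hub plate 24 mm farther in. Frame turns with the rotor: z out along the spindle, x along the bar's length, y across its thickness. A hand coming in along the spindle grips it across the thickness.
- orange_dot (a point): The orange dot, 13 mm across, on the rotor's face 44 mm from the spindle axis, in line with the bar's length. It only shows how far the rotor has turned. The hidden weight, about 0.2 to 0.31 kg sealed inside the disc 36 mm off the axis, lies at an angle to the dot that is different every time; nothing on the outside shows it.
- rotor (a joint): Turn of the rotor, rad, no stops. 0: dot straight uphill; grows counterclockwise seen facing the face. Gravity pulls the heavy side downhill with up to 0.04-0.065 N m; drag 0.021 N m, damping 0.03 N m s/rad. Let go, it rolls for 2-3 s and rests 0.34-0.56 rad short of heavy side down, equally far from either side; within that angle of uphill it may stay too. May be rolling at the start.
- ring_gauge: Bystander: steel ring gauge 46 mm across, 16 mm tall, loose on the desk. Origin: centre of its underside.
- loupe: Bystander: folding magnifier 37 x 84 x 15 mm, loose on the desk. Origin: centre of its underside.
- plug_gauge: Bystander: plug gauge with black handle, 18 x 108 x 16 mm, loose on the desk. Origin: centre of its underside, length along y.
Mind the look-alikes: they are no part of the job. There is more than one size of the stand; the job needs the larger.

How it is judged:
By the outcome, as a careful person would: the job done as asked, in the order asked, and still so for the second after the job is handed in, while the arm keeps its last pose, push and grip.
It also fails if it takes over 56 s, if anything falls off the work surface, if the arm or the gripper's body presses on something with over 40 N, if the wrist force passes 120 N, or if a joint passes its speed limit or range.

## Working session

There is one attempt and no reset: what is moved stays moved. The work goes in short steps, Python scripts to look and compute and a tool call to move; the robot and the scene stay as the last step left them, time stands still between calls to the robot, and variables do not carry over. Pictures are saved under pics/ and viewed, at most 10 in all, crops included, and the job is handed in when it is done.

Besides the shell and the picture viewer there is one more tool, called after "Request:" in YAML: its name, and indented under it one key for each argument. apply_moves: Moves the arm, as the interface text tells. Its arguments: {"type":"object","properties":{"commands":{"type":"array"},"squeeze":{"type":"number"}},"required":["commands"]}

```bash
ls; mkdir -p pics
python3 - <<'E'
from plant import bot
import cv2,numpy as np
np.set_printoptions(precision=4,suppress=True)
s=bot.state();print(s)
a=bot.grab_frame("scene");b=bot.grab_frame("top")
cv2.imwrite("pics/scene0.png",a);cv2.imwrite("pics/top0.png",b)
for n in("scene","top","wrist"):print(n,bot.camera_params(n))
E
```

```text
pics
{'clock': 0.0, 'q': array([-1.1904,  0.1311,  1.4893,  0.    ,  1.523 , -0.0854]), 'joint_vel': array([-0.0009,  0.0003,  0.0016,  0.0005,  0.0004, -0.0016]), 'joint_efforts': array([  0.0018, -56.9401, -50.0547,  -0.0002,   0.015 ,  -0.    ]), 'tool_pos': array([ 0.2693, -0.5355,  0.2023]), 'ee_rot': array([ 0.973 ,  0.2308, -0.0001, -0.0009]), 'ft_force': array([ 0.4857,  0.4612, -0.2355]), 'wrist_torque': array([0.0326, 0.0098, 0.0118]), 'grasp_force': 0.0, 'width': 0.08518134731679555}
scene {'camera_matrix': array([[397.9408,   0.    , 249.4662],
       [  0.    , 397.9408, 197.0074],
       [  0.    ,   0.    ,   1.    ]]), 'cam_to_world': array([[-0.8015,  0.2701, -0.5334,  0.0361],
       [-0.5974, -0.3251,  0.7331,  0.5258],
       [ 0.0246,  0.9063,  0.422 ,  0.4683],
       [ 0.    ,  0.    ,  0.    ,  1.    ]])}
top {'camera_matrix': array([[439.6414,   0.    , 254.8215],
       [  0.    , 439.6414, 192.8365],
       [  0.    ,   0.    ,   1.    ]]), 'cam_to_world': array([[ 0.0128,  0.9871, -0.1593,  0.3699],
       [-0.9997,  0.0157,  0.0172, -0.1144],
       [ 0.0195,  0.1591,  0.9871,  1.0009],
       [ 0.    ,  0.    ,  0.    ,  1.    ]])}
wrist {'camera_matrix': array([[294.0824,   0.    , 255.6188],
       [  0.    , 294.0824, 187.3587],
       [  0.    ,   0.    ,   1.    ]]), 'tool_from_camera': array([[ 0.0003,  0.9472,  0.3206,  0.0824],
       [ 1.    , -0.0003, -0.    ,  0.0003],
       [ 0.0001,  0.3206, -0.9472, -0.1699],
       [ 0.    ,  0.    ,  0.    ,  1.    ]])}
```

View pics/scene0.png

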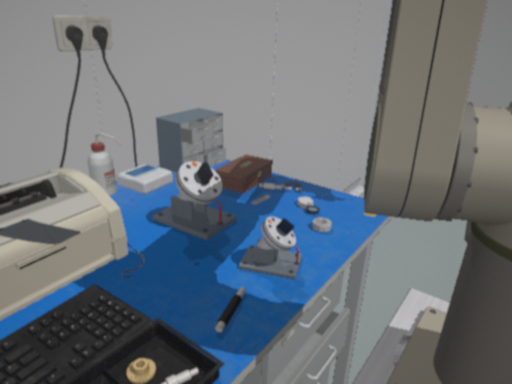

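View pics/top0.png

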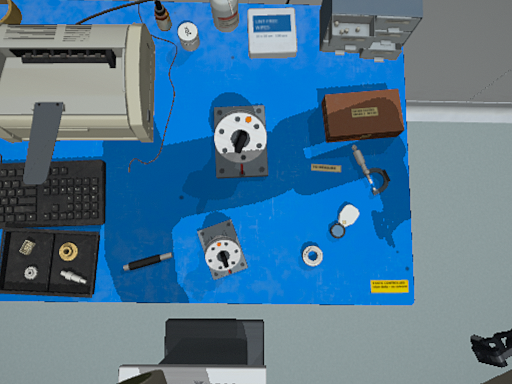

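```bash
cat > h.py <<'E'
from plant import bot
import cv2,numpy as np
np.set_printoptions(precision=4,suppress=True)
def rays(cam,px):
    P=bot.camera_params(cam);p=np.atleast_2d(np.array(px,float))
    c=cv2.undistortPoints(p[:,None],P["camera_matrix"],None)[:,0]
    d=np.c_[c[:,0],-c[:,1],-np.ones(len(c))]; T=P["cam_to_world"]
    return T[:3,3],d@T[:3,:3].T
def onz(cam,px,z):
    o,d=rays(cam,px); return o+d*((z-o[2])/d[:,2:3])
def onplane(cam,px,p,n):
    o,d=rays(cam,px); return o+d*(((p-o)@n)/(d@n))[:,None]
def proj(cam,X):
    P=bot.camera_params(cam);T=P["cam_to_world"];c=(np.atleast_2d(X)-T[:3,3])@T[:3,:3]
    c=np.c_[c[:,0],-c[:,1],-c[:,2]];q=c@P["camera_matrix"].T;return q[:,:2]/q[:,2:]
def blobs(im,lo,hi,roi,amin=4):
    m=cv2.inRange(cv2.cvtColor(im,cv2.COLOR_BGR2HSV),lo,hi);z=np.zeros_like(m);x0,y0,x1,y1=roi
    z[y0:y1,x0:x1]=m[y0:y1,x0:x1]
    n,l,s,c=cv2.connectedComponentsWithStats(z)
    return [(s[i].tolist(),c[i]) for i in range(1,n) if s[i,4]>=amin],z
E
python3 - <<'E'
from h import *
t=cv2.imread("pics/top0.png");s=cv2.imread("pics/scene0.png")
for n,im,r in(("top",t,(205,95,280,185)),("scene",s,(150,150,240,240))):
    print(n,"orange",blobs(im,(6,120,120),(20,255,255),r)[0]);print(" red",blobs(im,(0,130,60),(5,255,255),r)[0],blobs(im,(172,130,60),(180,255,255),r)[0])
    print(" white",blobs(im,(0,0,170),(180,40,255),r,100)[0])
a=cv2.resize(t[90:190,200:285],None,fx=6,fy=6,interpolation=2)[:600];b=cv2.resize(s[150:250,145:245],None,fx=6,fy=6,interpolation=2)
cv2.imwrite("pics/t1.png",a);cv2.imwrite("pics/s1.png",b)
E
```

```text
top orange [([246, 117, 5, 6, 25], array([248.08, 119.2 ]))]
 red [([241, 164, 2, 10, 15], array([241.6, 168. ]))] []
 white [([214, 113, 53, 40, 1207], array([239.1533, 132.179 ]))]
scene orange [([193, 162, 3, 3, 8], array([193.875, 163.125]))]
 red [] []
 white [([180, 162, 37, 33, 433], array([192.3303, 177.5612])), ([150, 168, 21, 14, 178], array([158.0449, 173.7191]))]
```

View pics/t1.png

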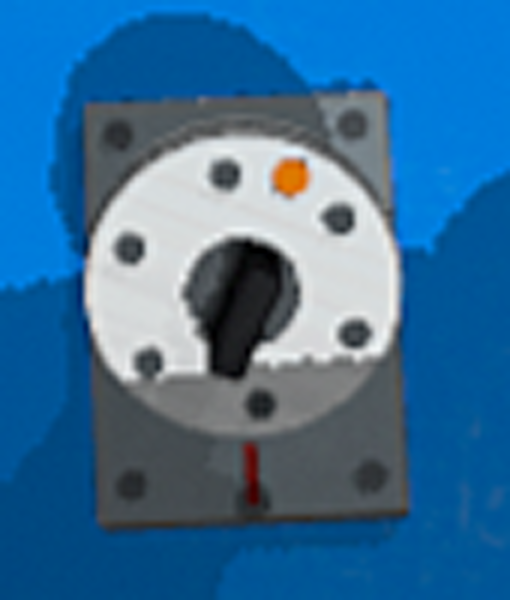

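View pics/s1.png

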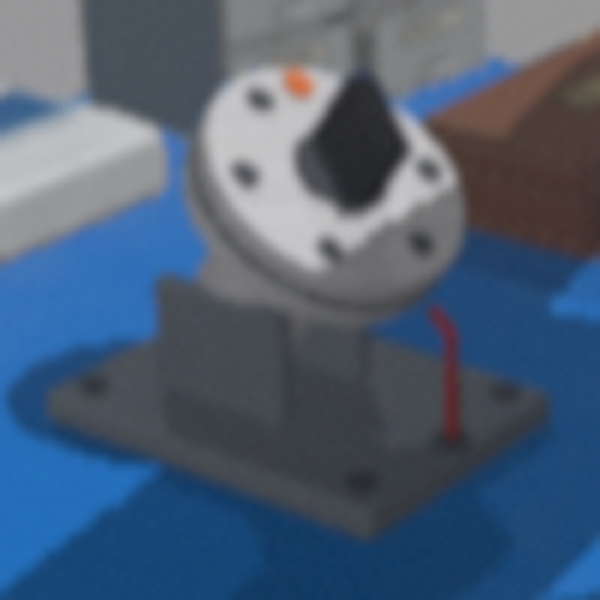

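```bash
cat >> h.py <<'E'
def frame(c,yaw):
    R=np.array([[np.cos(yaw),-np.sin(yaw),0],[np.sin(yaw),np.cos(yaw),0],[0,0,1]])
    return (lambda p:np.array([c[0],c[1],0])+R@np.array(p)),R
E
python3 - <<'E'
from h import *
px=np.array([[85,103],[385,92],[408,511],[98,521]])/6+np.array([200,90])-.42
C=onz("top",px,.014);print(C, [np.linalg.norm(C[i]-C[(i+1)%4])for i in range(4)])
# front=px2,3 ; back = 0,1
d1=C[1]-C[2];d0=C[0]-C[3];yaw=np.mean([np.arctan2(d[1],d[0]) for d in(d0,d1)])
c=C.mean(0);print("c",c,"yaw",np.degrees(yaw))
S=np.array([[433,308]])/6+np.array([145,150])-.42
T=np.array([[250,443]])/6+np.array([200,90])-.42
print("tip",onz("top",T,.07),onz("scene",S,.07))
for y in (yaw,):
  W,R=frame(c,y);print("pred tip",W([-.07,0,.07]))
  f=W([-.025,0,.116]);n=R@np.array([-.574,0,.819])
  u=R@np.array([.819,0,.574]);v=R@np.array([0,1,0])
  print("face",f,"px",proj("top",f),proj("scene",f))
  for cam,p in(("top",(248.08,119.2)),("scene",(193.875,163.125))):
    D=onplane(cam,p,f,n)[0]-f;print(cam,"r",np.linalg.norm(D),"th",np.arctan2(D@v,D@u))
# face ellipse centre in top: fit on crop edges seen
E_=np.array([[84,290],[402,290],[245,132],[245,438]])/6+np.array([200,90])-.42
P=onplane("top",E_,f,n);print("ellipse ctr",(P[0]+P[1])/2,(P[2]+P[3])/2,np.linalg.norm(P[0]-P[1]),np.linalg.norm(P[2]-P[3]))
E
```

```text
[[ 0.732  -0.0327  0.014 ]
 [ 0.7388 -0.1499  0.014 ]
 [ 0.5716 -0.1603  0.014 ]
 [ 0.5657 -0.0423  0.014 ]] [np.float64(0.11739598755117717), np.float64(0.16756468293286603), np.float64(0.11819007900512343), np.float64(0.16652665324283575)]
c [ 0.652  -0.0963  0.014 ] yaw 3.417401524144251
tip [[ 0.5842 -0.1004  0.07  ]] [[ 0.5852 -0.1006  0.07  ]]
pred tip [ 0.5821 -0.1005  0.07  ]
face [ 0.6271 -0.0978  0.116 ] px [[240.118  138.2898]] [[202.0296 178.4049]]
top r 0.04393948981085433 th -0.420290006794801
scene r 0.046392044482288716 th -0.32277970873536066
ellipse ctr [ 0.6277 -0.0979  0.1165] [ 0.628  -0.0984  0.1167] 0.11010695590236698 0.11095283593101031
```

Request:
apply_moves:
  commands:
    - [[60,0.5,-0.2,-1,0],[60,1,-0.5,-1,0],[60,1,-0.5,0,0],[60,1,-0.5,0,0],[60,1,-0.5,0,0],[60,1,-0.5,0,0],[60,1,-0.5,0,0],[60,1,-0.5,0,0],[60,1,-0.5,0,0],[60,1,-0.5,0,0]]
  squeeze: 30

```text
clock: 1.1
tool_pos: [0.4613, -0.2807, 0.2629]
ee_rot: [0.973, 0.231, -0.0, -0.0]
ft_force: [0.7, -0.4, 0.2]
width: 0.0603
grasp_force: 0.0
```

```bash
cat >> h.py <<'E'
from scipy.spatial.transform import Rotation as Ro
_cp=bot.camera_params
W,R=frame((.653,-.0967),np.radians(3.4))
f=W([-.025,0,.116]);n=R@np.array([-.574,0,.819]);u=R@np.array([.819,0,.574]);v=R@np.array([0,1,0])
G=W([-.041,0,.139])
def theta(cam,name=None):
    s=bot.state();im=bot.grab_frame(cam)
    if name:cv2.imwrite("pics/"+name,im)
    P=_cp(cam)
    if cam=="wrist":
        T=np.eye(4);T[:3,:3]=Ro.from_quat(s["ee_rot"]).as_matrix();T[:3,3]=s["tool_pos"];T=T@P["tool_from_camera"]
    else:T=P["cam_to_world"]
    bs,_=blobs(im,(6,110,90),(20,255,255),(0,0,512,384),4)
    out=[]
    for st,p in bs:
        c=cv2.undistortPoints(p[None,None],P["camera_matrix"],None)[0,0]
        d=T[:3,:3]@np.array([c[0],-c[1],-1]);o=T[:3,3]
        D=o+d*(((f-o)@n)/(d@n))-f;r=np.linalg.norm(D)
        if .034<r<.054: out.append((round(float(r),4),round(float(np.arctan2(D@v,D@u)),3),st[4]))
    print(cam,round(s["clock"],2),out)
def tool():
    s=bot.state();M=Ro.from_quat(s["ee_rot"]).as_matrix();d=M.T@(G-s["tool_pos"])
    print("t",round(s["clock"],2),"tcp",s["tool_pos"],"yaw",np.degrees(np.arctan2(M[1,0],M[0,0])),"tilt",M[:,2],"q6",s["q"][5],"to G (units)",d/.03,"w",s["width"],"F",s["ft_force"],"M",s["wrist_torque"],"g",s["grasp_force"])
E
python3 - <<'E'
from h import *
tool();theta("top");theta("scene")
E
```

```text
t 1.1 tcp [ 0.4613 -0.2807  0.2629] yaw 26.68630465022408 tilt [-0.0006  0.0005 -1.    ] q6 0.46333903277670846 to G (units) [ 7.2116 -3.148   4.1304] w 0.06025880303850461 F [ 0.6969 -0.433   0.2176] M [-0.0005 -0.0211 -0.031 ] g 0.0
top 1.1 [(0.0432, -1.574, 26)]
scene 1.15 [(0.0435, -1.576, 10)]
```

Request:
apply_moves:
  commands:
    - [[60,0.9,-0.4,0,0],[60,0.9,-0.4,0,0],[60,0.9,-0.4,0,0],[60,0.9,-0.4,0,0],[60,0.9,-0.4,0,0],[60,0.9,-0.4,0,0],[60,0.9,-0.4,0,0],[60,0.9,-0.4,0,0],[60,0,0,0,0],[60,0,0,0,0]]

```text
clock: 2.2
tool_pos: [0.6104, -0.0995, 0.2627]
ee_rot: [0.973, 0.231, -0.001, -0.0]
ft_force: [0.1, -1.0, 0.6]
width: 0.0603
grasp_force: 0.0
```

Run:
```python
from h import *
tool();theta("top");theta("scene","s2.png");theta("wrist","w2.png")
a=cv2.imread("pics/s2.png");b=cv2.imread("pics/w2.png")
cv2.imwrite("pics/c2.png",np.hstack([cv2.resize(a[80:260,100:300],(400,360)),cv2.resize(b,(400,300)).copy() if 0 else cv2.resize(b,(400,360))]))
```

```text
t 2.2 tcp [ 0.6104 -0.0995  0.2627] yaw 26.74093093086054 tilt [-0.0014 -0.0002 -1.    ] q6 0.8599117407045829 to G (units) [0.0598 0.0156 4.1217] w 0.06031139157931541 F [ 0.0566 -1.048   0.5935] M [-0.0313 -0.0561 -0.0071] g 0.0
top 2.2 []
scene 2.25 [(0.0438, -1.946, 8)]
wrist 2.3 [(0.0424, -1.968, 77)]
```

View pics/c2.png

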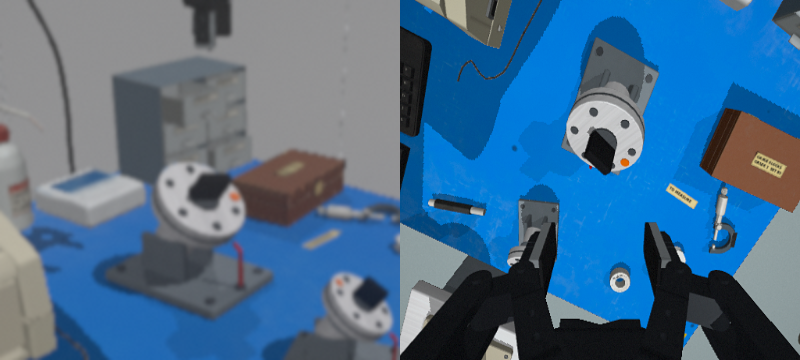

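Request:
apply_moves:
  commands:
    - [[42,0,0,0,-0.8],[42,0,0,0.2,-0.8],[42,0,0,0.4,-0.8],[42,0,0,0.5,-0.8],[42,0,0,0.5,-0.8],[42,0,0,0.5,-0.7],[42,0,0,0,0],[42,0,0,0,0],[42,0,0,0,0]]

```text
clock: 3.25
tool_pos: [0.6111, -0.0999, 0.2018]
ee_rot: [0.847, 0.531, 0.001, 0.001]
ft_force: [0.2, 0.4, 0.6]
width: 0.0417
grasp_force: 0.0
```

Run:
```python
from h import *
tool();theta("scene");theta("wrist","w3.png")
```

```text
t 3.25 tcp [ 0.6111 -0.0999  0.2018] yaw 64.12173580545364 tilt [ 0.0018 -0.0005 -1.    ] q6 0.2068785317455416 to G (units) [0.036 0.014 2.094] w 0.041716005349391246 F [0.2431 0.4194 0.5991] M [-0.0355 -0.0344  0.0172] g 0.0
scene 3.25 [(0.0435, -1.99, 12)]
wrist 3.3 [(0.0426, -2.01, 106)]
```

View pics/w3.png

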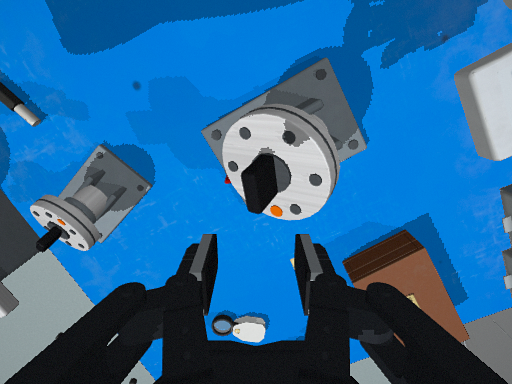

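Request:
apply_moves:
  commands:
    - [[42,0,0,0.6,0],[42,0,0,0.6,0],[42,0,0,0.5,0],[42,0,0,0.3,0],[42,0,0,0.2,0],[42,0,0,0,0],[42,0,0,0,0]]

```text
clock: 4.05
tool_pos: [0.6111, -0.0994, 0.135]
ee_rot: [0.847, 0.532, 0.0, 0.0]
ft_force: [-0.1, -0.4, -0.2]
width: 0.0419
grasp_force: 0.0
```

Run:
```python
from h import *
tool();theta("scene");theta("wrist","w4.png")
```

```text
t 4.05 tcp [ 0.6111 -0.0994  0.135 ] yaw 64.28507951344214 tilt [ 0.0007 -0.0002 -1.    ] q6 0.20478883930704958 to G (units) [ 0.0227  0.0269 -0.132 ] w 0.041871689991498325 F [-0.1157 -0.3519 -0.218 ] M [-0.0361 -0.0332  0.0256] g 0.0
scene 4.05 [(0.0436, -2.011, 10)]
wrist 4.1 [(0.0426, -2.015, 160)]
```

View pics/w4.png

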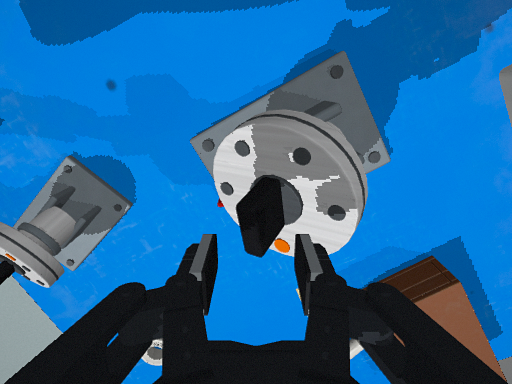

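Request:
apply_moves:
  commands:
    - [[10,0,0,0,0],[10,0,0,0,0],[10,0,0,0,0],[10,0,0,0,0],[10,0,0,0,0],[10,0,0,0,0]]
  squeeze: 25

```text
clock: 4.75
tool_pos: [0.6107, -0.0993, 0.1344]
ee_rot: [0.847, 0.532, 0.0, -0.0]
ft_force: [1.3, 0.7, -0.3]
width: 0.0102
grasp_force: 0.0
```

Run:
```python
from h import *
tool();theta("scene");theta("wrist")
```

```text
t 4.75 tcp [ 0.6107 -0.0993  0.1344] yaw 64.2888782319951 tilt [-0.  0. -1.] q6 0.2046707441186655 to G (units) [ 0.0253  0.0395 -0.1538] w 0.010184889504114746 F [ 1.2737  0.667  -0.2547] M [-0.0297  0.0245 -0.0338] g 0.0
scene 4.75 [(0.0436, -2.011, 10)]
wrist 4.8 [(0.0368, -2.036, 13)]
```

Run:
```python
from h import *
a=bot.grab_frame("scene");b=bot.grab_frame("wrist")
cv2.imwrite("pics/c5.png",np.hstack([cv2.resize(a[90:240,140:260],(384,480),interpolation=2),cv2.resize(b[120:380,140:365],(416,480),interpolation=2)]))
print(proj("scene",G),proj("scene",bot.state()["tool_pos"]))
```

```text
[[207.0428 170.4782]] [[207.5885 172.5039]]
```

View pics/c5.png

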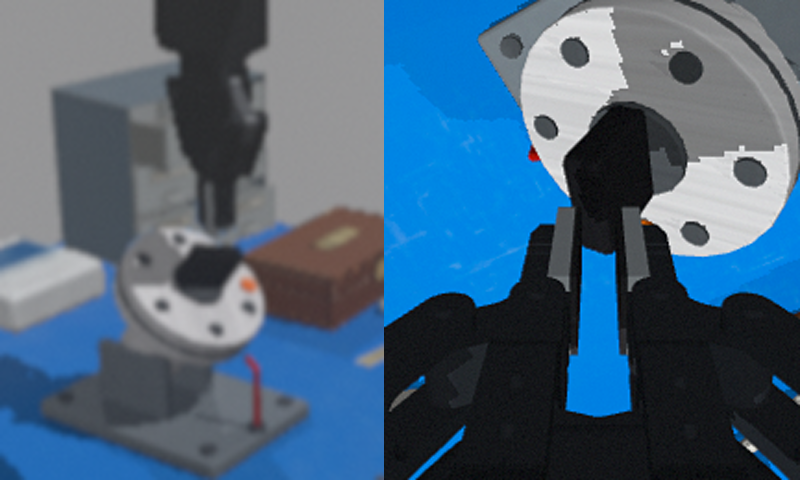

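```bash
cat >> h.py <<'E'
def wproj(X):
    s=bot.state();T=np.eye(4);T[:3,:3]=Ro.from_quat(s["ee_rot"]).as_matrix();T[:3,3]=s["tool_pos"];P=_cp("wrist");T=T@P["tool_from_camera"]
    c=(np.atleast_2d(X)-T[:3,3])@T[:3,:3];q=np.c_[c[:,0],-c[:,1],-c[:,2]]@P["camera_matrix"].T;return q[:,:2]/q[:,2:]
def corners(th):
    xb=np.cos(th)*u+np.sin(th)*v;yb=np.cross(n,xb)
    return np.array([f+n*s+xb*a+yb*b for s in(.038,.004) for a,b in((.02,.007),(.02,-.007),(-.02,-.007),(-.02,.007))])
E
python3 - <<'E'
from h import *
b=bot.grab_frame("wrist");C=corners(-2.013);p=wproj(C);q=proj("scene",C);print(C);print(p)
b=cv2.resize(b[120:300,150:350],None,fx=2,fy=3-1,interpolation=2);a=cv2.resize(bot.grab_frame("scene")[130:220,155:255],None,fx=4,fy=4,interpolation=2)
M=lambda t:bot.state()["tool_pos"]+Ro.from_quat(bot.state()["ee_rot"]).as_matrix()@np.array(t)
for i in range(4):
    for A,P,o,k in((b,p,(150,120),2),(a,q,(155,130),4)):
        cv2.line(A,tuple(((P[i]-o)*k).astype(int).tolist()),tuple(((P[(i+1)%4]-o)*k).astype(int).tolist()),(0,255,255),1)
for A,t,o,k in((b,wproj(M([0,0,0]))[0],(150,120),2),(a,proj("scene",M([0,0,0]))[0],(155,130),4)):
    cv2.circle(A,tuple(((t-o)*k).astype(int).tolist()),4,(0,255,0),1)
cv2.imwrite("pics/c6.png",np.hstack([a[:360],b[:360]]))
E
```

```text
[[ 0.6057 -0.1206  0.1458]
 [ 0.595  -0.1153  0.1386]
 [ 0.6068 -0.0783  0.1484]
 [ 0.6175 -0.0837  0.1557]
 [ 0.6252 -0.1195  0.118 ]
 [ 0.6145 -0.1141  0.1107]
 [ 0.6263 -0.0772  0.1206]
 [ 0.637  -0.0825  0.1278]]
[[263.2311 263.3244]
 [244.4401 256.7187]
 [233.7175 207.6525]
 [254.5707 213.0768]
 [286.5996 229.2404]
 [269.1179 224.4434]
 [262.4819 177.7071]
 [281.763  181.346 ]]
```

View pics/c6.png

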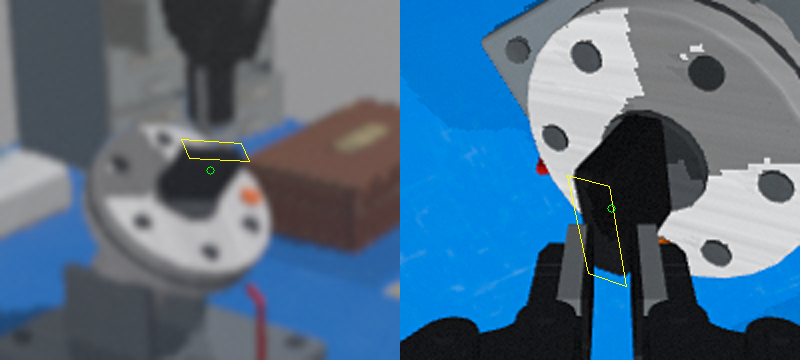

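Request:
apply_moves:
  commands:
    - [[44,0,0,0,0],[44,0,0,0,0],[44,0.1,0.05,0,0],[44,0,0,0.3,0],[44,0,0,0.3,0],[44,0,0,0.2,0],[44,0,0,0,0]]

```text
clock: 5.75
tool_pos: [0.612, -0.097, 0.1082]
ee_rot: [0.847, 0.532, -0.001, -0.001]
ft_force: [0.4, -0.1, -0.5]
width: 0.0442
grasp_force: 0.0
```

Request:
apply_moves:
  commands:
    - [[10,0,0,0,0],[10,0,0,0,0],[10,0,0,0,0],[10,0,0,0,0],[10,0,0,0,0],[10,0,0,0,0]]

```text
clock: 6.35
tool_pos: [0.6119, -0.096, 0.111]
ee_rot: [0.847, 0.532, -0.001, -0.002]
ft_force: [-10.8, 5.4, 8.2]
width: 0.0185
grasp_force: 23.2
```

Run:
```python
from h import *
tool();theta("scene");theta("wrist")
a=bot.grab_frame("scene");b=bot.grab_frame("wrist")
cv2.imwrite("pics/c7.png",np.hstack([cv2.resize(a[90:240,140:260],(384,480),interpolation=2),cv2.resize(b[120:380,140:365],(416,480),interpolation=2)]))
```

```text
t 6.35 tcp [ 0.6119 -0.096   0.111 ] yaw 64.31718625963528 tilt [-0.0031  0.0019 -1.    ] q6 0.20897674324739884 to G (units) [-0.0917  0.0488 -0.9334] w 0.01847771301862901 F [-10.837    5.4004   8.2216] M [ 0.992   1.6608 -0.0225] g 23.225930164335296
scene 6.35 [(0.0428, -2.091, 11)]
wrist 6.4 []
```

View pics/c7.png

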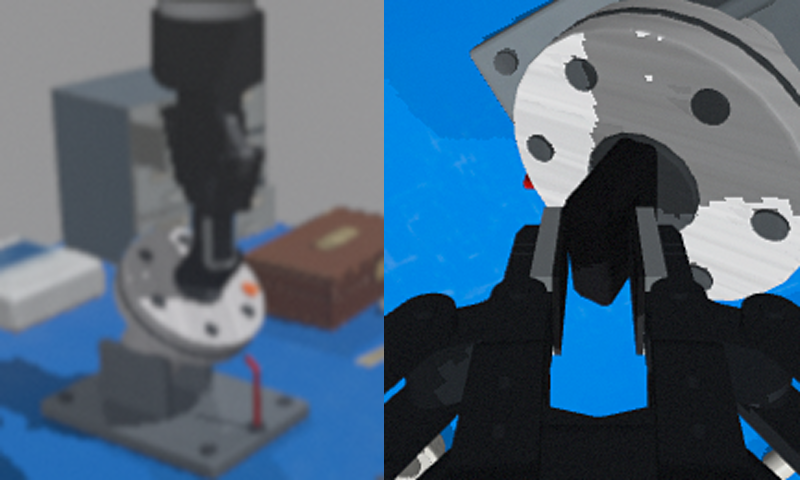

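Request:
apply_moves:
  commands:
    - [[10,0,0,0,0.4],[10,0,0,0,0.5],[10,0,0,0,0.5],[10,0,0,0,0.5],[10,0,0,0,0.5],[10,0,0,0,0.5],[10,0,0,0,0.5],[10,0,0,0,0.5],[10,0,0,0,0.5],[10,0,0,0,0.5]]

```text
clock: 7.55
tool_pos: [0.6122, -0.0966, 0.1117]
ee_rot: [0.976, 0.216, -0.001, -0.001]
ft_force: [-9.8, 3.7, 8.3]
width: 0.0148
grasp_force: 24.0
```

Run:
```python
from h import *
tool();theta("scene");theta("wrist");theta("top")
```

```text
t 7.55 tcp [ 0.6122 -0.0966  0.1117] yaw 24.942757122299273 tilt [-0.0021  0.0009 -1.    ] q6 0.8959810587836173 to G (units) [-0.0417  0.074  -0.9094] w 0.014785433733693358 F [-9.7834  3.7364  8.3404] M [0.6364 1.4523 0.0125] g 23.962012257386505
scene 7.55 [(0.0429, -2.83, 8)]
wrist 7.6 []
top 7.65 []
```

Request:
apply_moves:
  commands:
    - [[10,0,0,0,0.5],[10,0,0,0,0.5],[10,0,0,0,0.5],[10,0,0,0,0.5],[10,0,0,0,0.5],[10,0,0,0,0.5],[10,0,0,0,0.5],[10,0,0,0,0.5],[10,0,0,0,0.5],[10,0,0,0,0]]

```text
clock: 8.7
tool_pos: [0.6129, -0.0977, 0.1116]
ee_rot: [0.995, -0.096, -0.0, 0.0]
ft_force: [-6.5, -1.0, 6.7]
width: 0.0134
grasp_force: 47.2
```

Run:
```python
from h import *
tool();theta("scene");theta("wrist");theta("top")
```

```text
t 8.7 tcp [ 0.6129 -0.0977  0.1116] yaw -11.047485871128268 tilt [-0.0006 -0.0006 -1.    ] q6 1.5235003460285923 to G (units) [-0.0187  0.0514 -0.9128] w 0.01338670271962974 F [-6.5295 -0.9951  6.6803] M [0.198  1.019  0.3907] g 47.1837133448571
scene 8.7 [(0.0436, 2.924, 9)]
wrist 8.75 []
top 8.8 [(0.045, 2.943, 23)]
```

Request:
apply_moves:
  commands:
    - [[10,0,0,0,0.5],[10,0,0,0,0.5],[10,0,0,0,0.5],[10,0,0,0,0.5],[10,0,0,0,0],[60,0,0,0,0],[60,0,0,-0.4,0],[60,0,0,-1,0],[60,0,0,-1,0],[60,0,0,0,0]]

```text
clock: 9.85
tool_pos: [0.6168, -0.0979, 0.1896]
ee_rot: [0.973, -0.233, 0.005, -0.0]
ft_force: [1.1, -0.0, 0.1]
width: 0.0602
grasp_force: 0.0
```

Run:
```python
from h import *
tool();theta("scene");theta("wrist");theta("top")
```

```text
t 9.85 tcp [ 0.6168 -0.0979  0.1896] yaw -26.89906040988237 tilt [ 0.0099 -0.0022 -0.9999] q6 1.800671733141239 to G (units) [-0.1379  0.1125  1.6835] w 0.060224423217749345 F [ 1.131  -0.0004  0.1493] M [-0.0166 -0.0198  0.0022] g 0.0
scene 9.85 [(0.0432, 3.095, 10)]
wrist 9.9 [(0.0448, -3.094, 27)]
top 9.95 [(0.0442, 3.064, 7)]
```

Request:
apply_moves:
  commands:
    - [[42,0,0,0,0],[42,0,0,0,0],[42,0,0,0,0],[42,0,0,0,0],[42,0,0,0,0],[42,0,0,0,0],[42,0,0,0,0],[42,0,0,0,0],[42,0,0,0,0],[42,0,0,0,0]]

```text
clock: 11.0
tool_pos: [0.6134, -0.0973, 0.1824]
ee_rot: [0.973, -0.233, 0.0, -0.0]
ft_force: [-0.4, 0.4, 0.2]
width: 0.042
grasp_force: 0.0
```

Run:
```python
from h import *
tool();theta("scene");theta("wrist");theta("top")
```

```text
t 11.0 tcp [ 0.6134 -0.0973  0.1824] yaw -26.914261971167928 tilt [ 0.0001  0.     -1.    ] q6 1.8007346458066005 to G (units) [-0.0102  0.0753  1.4469] w 0.041981873168702936 F [-0.3865  0.4261  0.1952] M [ 0.0139 -0.0145 -0.0168] g 0.0
scene 11.0 [(0.0429, -2.83, 8)]
wrist 11.05 [(0.0433, -2.841, 104)]
top 11.1 []
```

Request:
apply_moves:
  commands:
    - [[42,0,0,0,0],[42,0,0,0,0],[42,0,0,0,0],[42,0,0,0,0],[42,0,0,0,0],[42,0,0,0,0],[42,0,0,0,0],[42,0,0,0,0],[42,0,0,0,0],[42,0,0,0,0]]

```text
clock: 12.15
tool_pos: [0.6133, -0.0972, 0.1824]
ee_rot: [0.973, -0.233, -0.0, -0.0]
ft_force: [-0.4, 0.1, 1.0]
width: 0.042
grasp_force: 0.0
```

Run:
```python
from h import *
theta("scene");theta("wrist")
```

```text
scene 12.15 [(0.043, -2.801, 8)]
wrist 12.2 [(0.0432, -2.8, 106)]
```

Request:
apply_moves:
  commands:
    - [[44,0,0,0,-1],[44,0,0,0,-1],[44,0,0,0,-1],[44,0,0,0,-1],[44,0,0,0,-1],[44,0,0,0,-0.9],[44,0,0,0,0],[44,0,0,0,0]]

```text
clock: 13.05
tool_pos: [0.6133, -0.0972, 0.1824]
ee_rot: [0.985, 0.174, -0.0, -0.0]
ft_force: [0.4, 0.4, -0.1]
width: 0.044
grasp_force: 0.0
```

Run:
```python
from h import *
tool();theta("scene");theta("wrist")
```

```text
t 13.05 tcp [ 0.6133 -0.0972  0.1824] yaw 20.069910481272196 tilt [-0.  0. -1.] q6 0.9807314778620576 to G (units) [-0.061   0.0453  1.4458] w 0.043953369522153896 F [ 0.4498  0.4491 -0.0846] M [-0.0172 -0.0348  0.0042] g 0.0
scene 13.05 [(0.0426, -2.776, 8)]
wrist 13.1 [(0.0438, -2.712, 34)]
```

Request:
apply_moves:
  commands:
    - [[44,0,0,0.6,0],[44,0,0,0.6,0],[44,0,0,0.6,0],[44,0,0,0.4,0],[44,0,0,0.2,0],[44,0,0,0,0],[10,0,0,0,0],[10,0,0,0,0],[10,0,0,0,0],[10,0,0,0,0]]

```text
clock: 14.15
tool_pos: [0.6141, -0.0961, 0.1121]
ee_rot: [0.984, 0.176, 0.001, -0.0]
ft_force: [-2.1, 5.9, 3.3]
width: 0.0143
grasp_force: 24.2
```

Request:
apply_moves:
  commands:
    - [[10,0,0,0,0],[10,0,0,0,0]]

```text
clock: 14.35
tool_pos: [0.6141, -0.0961, 0.1121]
ee_rot: [0.984, 0.176, 0.001, -0.0]
ft_force: [-1.3, 6.0, 2.8]
width: 0.0146
grasp_force: 24.2
```

Run:
```python
from h import *
tool();theta("scene");theta("wrist")
```

```text
t 14.35 tcp [ 0.6141 -0.0961  0.1121] yaw 20.312557202492613 tilt [ 0.0018  0.0013 -1.    ] q6 0.9771839572306702 to G (units) [-0.0959  0.0711 -0.8975] w 0.014611396988390141 F [-1.2679  6.0232  2.8148] M [ 0.8017  0.2662 -0.1437] g 24.15931293857284
scene 14.35 [(0.043, -2.908, 9)]
wrist 14.4 []
```

Request:
apply_moves:
  commands:
    - [[10,0,0,0,-0.4],[10,0,0,0,-0.4],[10,0,0,0,-0.4],[10,0,0,0,-0.4],[10,0,0,0,-0.4],[10,0,0,0,-0.4],[10,0,0,0,-0.4],[10,0,0,0,-0.4],[10,0,0,0,0],[10,0,0,0,0]]

```text
clock: 15.45
tool_pos: [0.6127, -0.0958, 0.1124]
ee_rot: [0.921, 0.39, -0.0, -0.001]
ft_force: [-11.3, 8.0, 10.1]
width: 0.0147
grasp_force: 62.1
```

Run:
```python
from h import *
tool();theta("scene");theta("wrist");theta("scene");theta("top")
```

```text
t 15.45 tcp [ 0.6127 -0.0958  0.1124] yaw 45.90573776146646 tilt [-0.001   0.0017 -1.    ] q6 0.5305985976543591 to G (units) [-0.0929  0.0593 -0.8884] w 0.014698658548010123 F [-11.2846   7.9519  10.0864] M [ 0.8027  1.6374 -0.439 ] g 62.114638555794954
scene 15.45 [(0.0429, -2.511, 9)]
wrist 15.5 []
scene 15.55 [(0.0426, -2.504, 10)]
top 15.6 []
```

Need about +0.1 rad more: a further ‑0.8 unit.

Request:
apply_moves:
  commands:
    - [[10,0,0,0,-0.3],[10,0,0,0,-0.3],[10,0,0,0,-0.2],[10,0,0,0,0],[10,0,0,0,0],[10,0,0,0,0]]

```text
clock: 16.25
tool_pos: [0.6124, -0.0958, 0.1125]
ee_rot: [0.898, 0.441, -0.0, -0.001]
ft_force: [-12.9, 8.1, 13.3]
width: 0.0144
grasp_force: 66.1
```

Run:
```python
from h import *
tool()
for i in range(4):theta("scene","f%d.png"%i)
```

```text
t 16.25 tcp [ 0.6124 -0.0958  0.1125] yaw 52.30128840326429 tilt [-0.0017  0.0018 -1.    ] q6 0.4189806789113542 to G (units) [-0.0935  0.0577 -0.8851] w 0.014364806755138725 F [-12.8733   8.1454  13.2581] M [ 0.8173  1.9803 -0.4288] g 66.07794751413167
scene 16.25 [(0.0431, -2.388, 10)]
scene 16.3 [(0.0431, -2.388, 10)]
scene 16.35 [(0.0431, -2.388, 10)]
scene 16.4 [(0.0431, -2.388, 10)]
```

Request:
apply_moves:
  commands:
    - [[10,0,0,0,0],[10,0,0,0,0],[10,0,0,0,0],[10,0,0,0,0],[10,0,0,0,0],[10,0,0,0,0]]

```text
clock: 17.05
tool_pos: [0.6124, -0.0958, 0.1125]
ee_rot: [0.898, 0.441, -0.0, -0.001]
ft_force: [-13.6, 8.1, 12.8]
width: 0.0146
grasp_force: 66.1
```

Run:
```python
from h import *
tool();theta("scene")
print(bot.finish_job())
```

```text
t 17.05 tcp [ 0.6124 -0.0958  0.1125] yaw 52.30100977424659 tilt [-0.0017  0.0018 -1.    ] q6 0.41896697380379 to G (units) [-0.0936  0.0576 -0.8848] w 0.01461190493973193 F [-13.6424   8.1197  12.7931] M [ 0.8149  1.9447 -0.3925] g 66.07658171094954
scene 17.05 [(0.0431, -2.388, 10)]
the job is handed in; nothing more can be done
None
```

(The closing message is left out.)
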